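# Slide the locked dish carriage home under the reading lens

## Task

Bring the petri dish under the reading lens: with the fingertips press down the locking button on the carriage and, keeping it pressed the whole way, push the carriage along its rail until it is against the end stop, then let the button go so that it pops up and locks the carriage there. Nothing needs gripping. Do not touch the dish, which must stay lying in its seat, and leave the cup, the dropper bottle and the carton where they stand.

Things in the scene. Friction and masses are not known exactly. Their poses are not given: they have to be found in the camera images.
- stage: Low white and aluminium rail unit fixed on the worktop, 90 mm (x) by 334 mm (y), end blocks 34 mm high. Origin at the centre of its underside. The carriage slides towards the unit's own -y, to the right seen from the robot. A round black-rimmed lens, 82 mm across, 68 to 77 mm above the worktop, stands over the -y end, its axis 115 mm from the origin, on a white post 80 mm high behind the rail.
- carriage (a joint): Position of the aluminium carriage (200 mm long, 84 mm wide, deck 30 mm above the worktop) along the rail in m: 0 at the start, 0.110 against the end stop under the lens. It runs with about 1.5 N of friction. It has the black dish seat on its leading (-y) half and the locking button on its trailing half. While the button is up, a pin in a toothed rack blocks it (up to about 3 mm of play).
- lock_button (a joint): How far the locking button is pressed, in m: 0 up (locked), 0.008 fully down. The carriage is free once it is pressed more than 0.005. A spring pushes it up (about 2.4 N at the top, 5.6 N fully down). Let go, it pops up only where a gap of the rack lies over the pin: one every 13.75 mm, the first at 0 and the last at the end stop.
- button_top (a point): Centre of the top of the locking button, a flat grey ribbed key 72 mm (stage x) by 36 mm (stage y), top 46 mm above the worktop when up, 38 mm when down; the point moves with the button.
- ledge_top (a point): Middle of the top edge of the push ledge, an upright aluminium plate across the carriage between button and dish, 80 mm wide (stage x), 7 mm thick, top 62 mm above the worktop, with a sloping back towards the dish. Its upright face is 23 mm from the button's centre and faces stage +y: a fingertip on the button can push against it.
- end_stop (a point): Middle of the inner face of the end block that stops the carriage, 25 mm above the worktop.
- seat (a point): Point on the carriage where the dish's centre belongs (125 mm ahead of the button's centre, 39 mm above the worktop). The seat is a black tray 72 mm across outside with a rim 6 mm high.
- dish_centre (a point): Centre (half-way up) of the petri dish, 63 mm across, 14 mm high, lying loose in the seat on the carriage.
- cup: Sample cup with a white screw lid, 51 mm across, 63 mm high, standing on the worktop; origin at the centre of its underside. To be left alone.
- bottle: Small dropper bottle with a pointed cap, 33 mm across, 76 mm high; origin at the centre of its underside. To be left alone.
- carton: Upright small carton, 46 by 62 mm, 85 mm high; origin at the centre of its underside. To be left alone.

How it is judged:
By the outcome, as a careful person would: the job done as asked, in the order asked, and still so for the second after the job is handed in, with the robot touching nothing.
It also fails if it takes over 32 s, if anything falls off the work surface, if the arm or the gripper's body presses on something with over 40 N, if the wrist force passes 120 N, or if a joint passes its speed limit or range.

## Robot

A 6-joint arm with a two-finger parallel gripper is mounted at the origin on a cart in front of the work surface, level with it; the furniture and walls round the work are solid. World frame = base frame: x ahead of the robot, y to its left, z up, the work surface at z = 0. Lengths are in m, angles in degrees, forces in N, time in s.
With the tool pointing down it reaches from about 0.375 to 0.75 m from the base axis. Payload 9 kg.
Tool frame: the origin (TCP) lies where the fingers leave the gripper's body, on its centre line; the fingertips stand 73 mm ahead of it and the grasp point (between the pads) lies 54 mm ahead of it (robot.tip_reach is the distance from the TCP to the fingertips, in m); z points along the fingers, y is the direction in which the jaws open and shut (so a half turn about z gives the same grasp; the last joint's range is limited). The gripper opens to 85 mm and grips with 20 to 120 N. Pads are 22 mm wide; open, the fingers measure 114 mm over their backs; the gripper's body (76 mm by 85 mm) begins 54 mm behind the grasp point. The pads swing forward as they close: fully open they stand 13 mm farther back than shut.
Start: joints at [51.068, 5.964, 5.575, 89.605, 0, 77.527], TCP at [0.267, 0.537, 0.304] pointing down, gripper open.
Joint ranges: [-171.21, 171.21], [-48.23, 106.86], [-62.78, 66.21], [-105.2, 120.99], [-86.42, 89.51], [-180, 180]. Speed limits (degrees/s): [127.2, 127.2, 147.25, 180, 180, 180].

## Interface

Orientations are given as [roll, pitch, yaw] about the fixed x, y, z axes, in that order (R = Rz(yaw) Ry(pitch) Rx(roll)).
In Python, from plant import robot gives the robot as it stands. Calls block until the motion is done:
- robot.move_pose(position, orientation): joint-space move of the TCP to a pose.
- robot.line_to(position, vel=0.15, rotation=None, guard=None): straight line of the TCP; rotation=None keeps the orientation; vel is the mean speed in m/s. With guard (N) it stops when the force on the tool has changed by that much, and returns True; else False.
- robot.goto_joints(angles): joint-space move.
- robot.set_gripper(opening): finger opening in m; the grip force is fixed at half the most; returns when the fingers have stopped.
- robot.pause(seconds).
- robot.ik(position, orientation): joint angles nearest the present ones, or None.
- robot.observe(): the state.
- robot.grab_frame(name): name is "side" or "top"; returns the picture (384x512x3 uint8, blue, green, red); there is no depth.
- robot.get_calibration(name): a dict with "vertical_fov" (degrees; the focal length in pixels is half the picture's height over the tangent of half this angle, whatever the lens; pixels are square), "cx", "cy" (the principal point, pixels), "k1" (the pictures are not rectified: a ray, as slopes to the right and down, at radius r is drawn at 1 + k1 r^2 times it, then the intrinsics apply), "rvec" (rotation vector, rad) and "tvec" (3), from world to camera coordinates, as OpenCV has them. Camera axes: x right, y down, z forward; pixel columns grow to the right and rows downward; lengths in m; the calibration is good to about 2 mm. A picture is of the moment at which its call begins. get_calibration takes no time and is no camera call.
A pose or a line that the arm cannot do raises robot.IKError and nothing moves.
- robot.job_done(): hands the job in, once; it reports no verdict.
The state is a dict: "time": time; "q": joint angles; "qvel": joint speeds; "joint_torque": joint torques, N m; "tool_pos": TCP position; "tcp_rot": TCP orientation; "ft_force": force on the tool from outside, world axes, zero at the start; "torque": the same for the moment, N m; "gripper_width": finger opening in m.
Only numpy, scipy, OpenCV 4.12 (cv2) and the standard library are available. Lean on these libraries where they do the work, as an engineer would, in place of code of your own. Each camera call takes 0.05 s, during which the arm holds its last target. There are 200 camera calls.

## Working session

There is one attempt and no reset: what is moved stays moved. The work goes in short steps, each a Python script; the robot and the scene stay as the last script left them, time stands still between calls to the robot, and variables do not carry over. Pictures are saved under pics/ and viewed, about 8 in all and at most 12, crops included, and the job is handed in when it is done.

```bash
mkdir -p pics; ls; python3 - <<'E'
from plant import robot
import cv2
for n in("side","top"):
    cv2.imwrite(f"pics/{n}0.png",robot.grab_frame(n)); print(n,robot.get_calibration(n))
print(robot.observe())
E
```

```text
pics
side {'vertical_fov': 43.84633230669905, 'cx': 263.73359019225586, 'cy': 192.82878922387155, 'k1': -0.12456327363701825, 'rvec': array([ 0.04983655, -2.82402863,  1.34698609]), 'tvec': array([0.5380079 , 0.10892226, 1.0693858 ])}
top {'vertical_fov': 55.64260588357764, 'cx': 255.34315541302118, 'cy': 196.7037009203995, 'k1': -0.10195299997825133, 'rvec': array([ 2.18338426, -2.17457649,  0.09984208]), 'tvec': array([-0.04998968,  0.54148225,  0.95424954])}
{'time': 0.1, 'q': array([5.10657166e+01, 5.99496563e+00, 5.53197921e+00, 8.96054122e+01,
       9.69085775e-05, 7.75293504e+01]), 'qvel': array([-0.01355818, -0.1460101 ,  0.07464958,  0.09532157,  0.06158267,
        0.0252489 ]), 'joint_torque': array([ 6.83535516e-03, -5.58208787e+01,  5.04717350e+01,  1.31534605e-02,
       -2.03625350e-04,  1.83493796e-05]), 'tool_pos': array([0.26720539, 0.53697541, 0.30320686]), 'tcp_rot': array([-1.79933236e+02, -1.48645799e-02,  1.53536357e+02]), 'ft_force': array([-0.84728148,  0.13513353,  0.09355538]), 'torque': array([-0.03841496, -0.01619488,  0.0099717 ]), 'gripper_width': 0.08527734130377257}
```

View pics/top0.png

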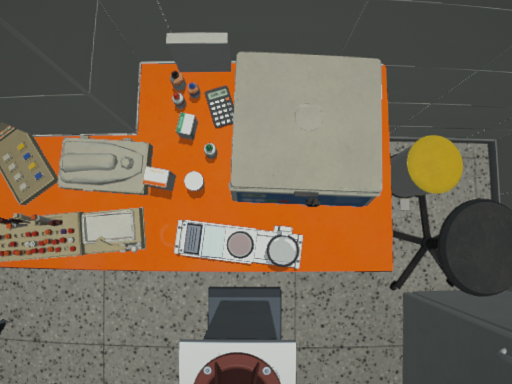

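View pics/side0.png

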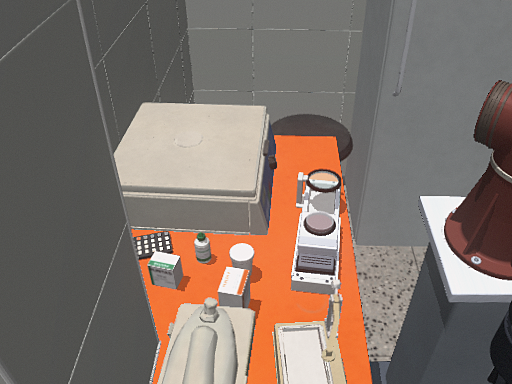

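```bash
python3 - <<'E'
import cv2
a=cv2.imread("pics/top0.png")[210:275,165:310]; b=cv2.imread("pics/side0.png")[160:300,270:360]
cv2.imwrite("pics/topc.png",cv2.resize(a,None,fx=5.5,fy=5.5,interpolation=cv2.INTER_CUBIC))
cv2.imwrite("pics/sidec.png",cv2.resize(b,None,fx=4.2,fy=4.2,interpolation=cv2.INTER_CUBIC))
E
```

```text
(no output)
```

View pics/topc.png

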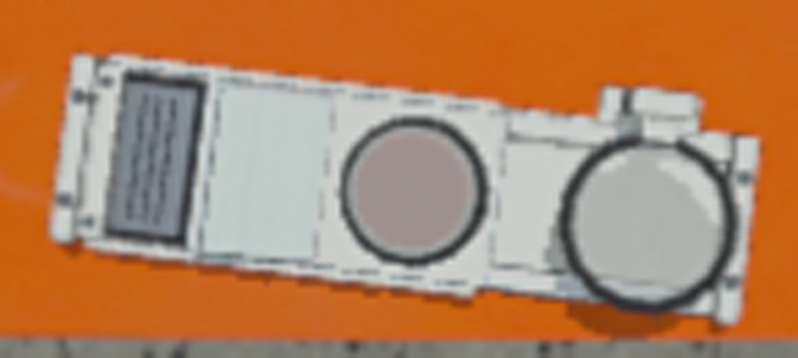

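View pics/sidec.png

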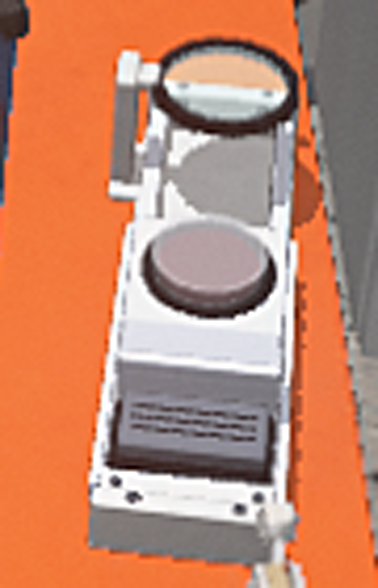

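```bash
cat > h.py <<'E'
import numpy as np, cv2
from plant import robot
def cam(n):
    c=robot.get_calibration(n); f=192/np.tan(np.radians(c["vertical_fov"]/2))
    return np.array([[f,0,c["cx"]],[0,f,c["cy"]],[0,0,1]]),np.array([c["k1"],0,0,0.]),np.array(c["rvec"]),np.array(c["tvec"])
def proj(n,P):
    K,D,r,t=cam(n); return cv2.projectPoints(np.array(P,float).reshape(-1,3),r,t,K,D)[0].reshape(-1,2)
def back(n,uv,z):
    K,D,r,t=cam(n); R=cv2.Rodrigues(r)[0]
    u=cv2.undistortPoints(np.array(uv,float).reshape(-1,1,2),K,D).reshape(-1,2)
    d=np.c_[u,np.ones(len(u))]@R; C=-R.T@t
    return C+d*((np.array(z)-C[2])/d[:,2])[:,None]
T=lambda p:(np.array(p,float)+.5)/5.5-.5+[165,210]
S=lambda p:(np.array(p,float)+.5)/4.2-.5+[270,160]
E
python3 - <<'E'
from h import *
from scipy.optimize import least_squares
top=[(75,55),(52,240),(760,135),(738,325)]; L=np.array([(45,167),(-45,167),(45,-167),(-45,-167)])/1000
W=back("top",T(top),[.034]*4); print(W.round(4))
def st(p,L): c,s=np.cos(p[2]),np.sin(p[2]); return L@np.array([[c,s],[-s,c]])+p[:2]
r=least_squares(lambda p:(st(p,L)-W[:,:2]).ravel(),[.4,0,0]); p=r.x
print("stage",p[:2],np.degrees(p[2]),(r.fun*1000).round(1))
def loc(w): c,s=np.cos(p[2]),np.sin(p[2]); return ((w[:,:2]-p[:2])@np.array([[c,-s],[s,c]])*1000).round(1)
b=back("top",T([(155,160),(414,190),(650,222),(218,170)]),[.046,.046,.077,.062]); print("top: button,dish,lens,ledge edge?",b.round(4),loc(b))
s=back("side",S([(195,430),(211,258),(225,86),(92,500),(198,370),(278,362),(119,360)]),[.046,.046,.077,.034,.062,.062,.062]);print("side: button,dish,lens,blockcorner,ledge",s.round(4),loc(s))
for n in("top",): print(robot.ik([p[0],p[1]+.1,.2],[180,0,90]))
E
```

```text
[[ 0.4789  0.1568  0.034 ]
 [ 0.39    0.1664  0.034 ]
 [ 0.4419 -0.1736  0.034 ]
 [ 0.3512 -0.1627  0.034 ]]
stage [ 0.41552051 -0.00327224] -6.547706470072542 [ 0.4  0.7 -0.2  1.4 -0.7 -0.7  0.5 -1.3]
top: button,dish,lens,ledge edge? [[ 0.4291  0.1152  0.046 ]
 [ 0.4157 -0.0079  0.046 ]
 [ 0.4028 -0.1171  0.077 ]
 [ 0.4251  0.0829  0.062 ]] [[  -0.   119.2]
 [   0.7   -4.6]
 [   0.3 -114.6]
 [  -0.3   86.7]]
side: button,dish,lens,blockcorner,ledge [[ 0.4289  0.1212  0.046 ]
 [ 0.4144 -0.0018  0.046 ]
 [ 0.4027 -0.1105  0.077 ]
 [ 0.4781  0.1563  0.034 ]
 [ 0.4274  0.0966  0.062 ]
 [ 0.3881  0.0899  0.062 ]
 [ 0.4655  0.0911  0.062 ]] [[  -0.9  125.2]
 [  -1.3    1.4]
 [  -0.5 -108. ]
 [  44.   165.7]
 [   0.4  100.6]
 [ -37.9   89.5]
 [  38.9   99.4]]
[ -4.58019621 -25.4784893  -33.44309608  82.03539322   0.
  85.41980379]
```

```bash
cat >> h.py <<'E'
p=np.array([.41552,-.00327,np.radians(-6.548)])
def w(x,y,tip):
    c,s=np.cos(p[2]),np.sin(p[2]); return [p[0]+c*x-s*y,p[1]+s*x+c*y,tip+robot.tip_reach]
def local():
    t=robot.observe()["tool_pos"]; d=t[:2]-p[:2]; c,s=np.cos(p[2]),np.sin(p[2]); return (np.array([c*d[0]+s*d[1],-s*d[0]+c*d[1],t[2]-robot.tip_reach])*1000).round(1)
def rep(m):
    o=robot.observe(); print(m,round(o["time"],2),local(),o["ft_force"].round(2),o["tcp_rot"].round(1),round(o["gripper_width"],4))
E
python3 - <<'E'
from h import *
print(robot.tip_reach)
robot.set_gripper(0); rep("shut")
robot.move_pose(w(0,117,.16),[180,0,83.45]); rep("above")
robot.line_to(w(0,117,.065)); rep("near")
cv2.imwrite("pics/near.png",np.hstack([cv2.resize(robot.grab_frame("top")[190:290,150:310],None,fx=2.5,fy=2.5),cv2.resize(robot.grab_frame("side")[170:295,270:370],None,fx=2,fy=2)]))
E
```

```text
0.0726
shut 0.87 [-208.8  520.   231.3] [ 0.57  0.65 -0.05] [180.    0.  153.5] -0.0003Traceback (most recent call last):
  File "<stdin>", line 4, in <module>
plant.IKError: the arm cannot take that pose within its joint ranges
```

```bash
python3 - <<'E'
from h import *
for y in(117,108,60,0):
  for tip in(.16,.13,.09,.065,.038):
    print(y,tip,[ (lambda q:None if q is None else q.round(0).tolist())(robot.ik(w(0,y,tip),[180,0,a])) for a in(83.45,-96.55)])
E
```

```text
117 0.16 [None, None]
117 0.13 [None, None]
117 0.09 [None, None]
117 0.065 [None, None]
117 0.038 [None, None]
108 0.16 [None, None]
108 0.13 [None, None]
108 0.09 [None, None]
108 0.065 [None, None]
108 0.038 [None, None]
60 0.16 [None, None]
60 0.13 [None, None]
60 0.09 [None, None]
60 0.065 [None, None]
60 0.038 [None, None]
0 0.16 [[-19.0, -28.0, -32.0, 86.0, 0.0, 78.0], [-19.0, -28.0, -32.0, 86.0, 0.0, -102.0]]
0 0.13 [[-19.0, -28.0, -35.0, 83.0, 0.0, 78.0], [-19.0, -28.0, -35.0, 83.0, 0.0, -102.0]]
0 0.09 [[-19.0, -27.0, -39.0, 79.0, 0.0, 78.0], [-19.0, -27.0, -39.0, 79.0, 0.0, -102.0]]
0 0.065 [[-19.0, -26.0, -41.0, 76.0, 0.0, 78.0], [-19.0, -26.0, -41.0, 76.0, 0.0, -102.0]]
0 0.038 [[-19.0, -25.0, -43.0, 73.0, 0.0, 78.0], [-19.0, -25.0, -43.0, 73.0, 0.0, -102.0]]
```

```bash
python3 - <<'E'
from h import *
f=lambda P,a:(lambda q:None if q is None else q.round(0).tolist())(robot.ik(P,[180,0,a]))
print(w(0,60,.1),w(0,117,.1))
print(f([.4155,.097,.2],90),f([.4155,.097,.2],83.45))
for y in range(0,130,15): print(y,[f(w(0,y,.1),a) for a in (60,70,75,83.45,90,100,120,173.45,-6.55)])
E
```

```text
[np.float64(7.257652805403012), np.float64(59.60533020729583), 0.1726] [np.float64(13.757678970535874), np.float64(116.23350040422686), 0.1726]
[-5.0, -25.0, -33.0, 82.0, 0.0, 85.0] [-5.0, -25.0, -33.0, 82.0, 0.0, 92.0]
0 [[-19.0, -27.0, -38.0, 80.0, 0.0, 101.0], [-19.0, -27.0, -38.0, 80.0, 0.0, 91.0], [-19.0, -27.0, -38.0, 80.0, 0.0, 86.0], [-19.0, -27.0, -38.0, 80.0, 0.0, 78.0], [-19.0, -27.0, -38.0, 80.0, 0.0, 71.0], [-19.0, -27.0, -38.0, 80.0, 0.0, 61.0], [-19.0, -27.0, -38.0, 80.0, 0.0, 41.0], [-19.0, -27.0, -38.0, 80.0, 0.0, -12.0], [-19.0, -27.0, -38.0, 80.0, 0.0, 168.0]]
15 [None, None, None, None, None, None, None, None, None]
30 [None, None, None, None, None, None, None, None, None]
45 [None, None, None, None, None, None, None, None, None]
60 [None, None, None, None, None, None, None, None, None]
75 [None, None, None, None, None, None, None, None, None]
90 [None, None, None, None, None, None, None, None, None]
105 [None, None, None, None, None, None, None, None, None]
120 [None, None, None, None, None, None, None, None, None]
```

Just a units slip in my helper (mm vs m).

```bash
sed -i 's/^def w(x,y,tip):/def w(x,y,tip):\n    x,y=x\/1000,y\/1000/' h.py; python3 - <<'E'
from h import *
robot.move_pose(w(0,117,.16),[180,0,83.45]); rep("above")
robot.line_to(w(0,117,.065)); rep("near")
cv2.imwrite("pics/near.png",np.hstack([cv2.resize(robot.grab_frame("top")[190:290,150:310],None,fx=2.5,fy=2.5),cv2.resize(robot.grab_frame("side")[170:295,270:370],None,fx=2,fy=2)]))
E
```

```text
above 2.55 [1.000e-01 1.176e+02 1.603e+02] [0.16 0.07 0.04] [180.   -0.   83.5] 0.0001
near 3.33 [  0.4 117.2  65.8] [0.68 0.92 0.19] [179.9  -0.   83.5] -0.0
```

View pics/near.png

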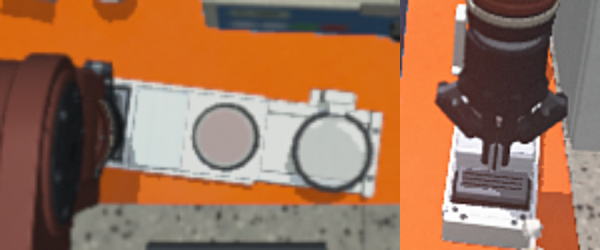

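The view shows the shut fingertips (side px ≈(317,254)) over the key with the ledge ahead. I'll press with a guard.

```bash
python3 - <<'E'
from h import *
print(proj("side",[w(0,117,.065-robot.tip_reach)]))
print(robot.line_to(w(0,117,.050),vel=.06))
rep("pre")
print(robot.line_to(w(0,117,.034),vel=.015,guard=11)); robot.pause(.15); rep("pressed")
E
```

```text
[[316.55480474 252.49662506]]
False
pre 3.83 [ -0.4 117.   49.5] [-0.01 -0.   -0.63] [-179.9    0.    83.4] -0.0
True
pressed 4.79 [  0.2 117.   38. ] [-1.83  0.02  7.75] [180.   -0.   83.5] 0.0002
```

```bash
python3 - <<'E'
from h import *
print(robot.line_to(w(0,106,.0373),vel=.02,guard=15)); rep("a")
print(robot.line_to(w(0,70,.0373),vel=.04,guard=15)); rep("b")
cv2.imwrite("pics/mid.png",np.hstack([cv2.resize(robot.grab_frame("top")[190:290,150:310],None,fx=2.5,fy=2.5),cv2.resize(robot.grab_frame("side")[170:295,270:370],None,fx=2,fy=2)]))
E
```

```text
False
a 5.49 [  0.2 106.   38. ] [-3.56  0.83 10.17] [180.   -0.   83.5] -0.0
False
b 6.54 [ 0.1 69.9 37.9] [-3.89 -0.12 10.43] [180.    0.   83.4] -0.0002
```

View pics/mid.png

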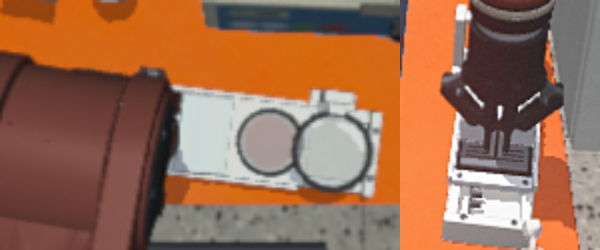

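```bash
python3 - <<'E'
from h import *
print(robot.line_to(w(0,14,.0373),vel=.05,guard=15)); rep("c")
print(robot.line_to(w(0,-10,.0373),vel=.015,guard=10)); rep("d"); robot.pause(.3); rep("e")
cv2.imwrite("pics/end.png",np.hstack([cv2.resize(robot.grab_frame("top")[190:290,150:310],None,fx=2.5,fy=2.5),cv2.resize(robot.grab_frame("side")[170:295,270:370],None,fx=2,fy=2)]))
E
```

```text
False
c 7.91 [-0.  13.9 37.9] [-4.9   0.98 11.9 ] [180.    0.   83.4] -0.0002
True
d 8.97 [ 0.5 -1.5 38. ] [0.09 1.7  4.72] [179.9  -0.2  83.5] -0.0003
e 9.27 [ 0.6 -1.5 38. ] [0.38 1.41 4.11] [179.9  -0.2  83.5] -0.0
```

View pics/end.png

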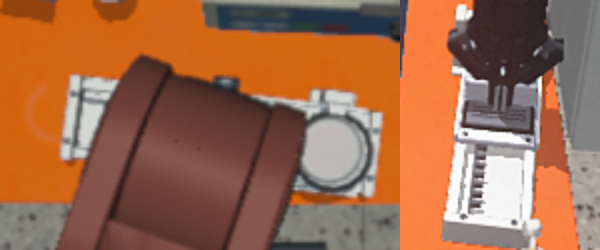

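```bash
python3 - <<'E'
from h import *
print(robot.line_to(w(0.5,-9,.0373),vel=.015,guard=14)); rep("f"); robot.pause(.2); rep("g")
E
```

```text
True
f 9.63 [ 0.5 -1.8 38.1] [-0.06  1.5   4.16] [179.9  -0.4  83.5] -0.0002
g 9.83 [ 0.5 -1.8 38.1] [-0.09  1.8   4.11] [179.9  -0.4  83.6] 0.0001
```

Stopped hard at tip y ≈ −1.8 mm (expected −2 at the end stop). Now I'll release straight up and look.

```bash
python3 - <<'E'
from h import *
l=local()
robot.line_to(w(l[0],l[1],.075),vel=.05); rep("up")
robot.line_to(w(0,l[1]+4,.16),vel=.12); rep("high")
robot.move_pose(w(0,160,.20),[180,0,83.45]); rep("away")
robot.move_pose([.267,.537,.304],[180,0,153.5]); rep("clear")
t=cv2.resize(robot.grab_frame("top")[205:280,165:310],None,fx=3.4,fy=3.4,interpolation=cv2.INTER_CUBIC)
s=cv2.resize(robot.grab_frame("side")[160:300,270:370],None,fx=3,fy=3,interpolation=cv2.INTER_CUBIC)
c=np.zeros((420,793,3),np.uint8); c[:t.shape[0],:t.shape[1]]=t; c[:,493:]=s; cv2.imwrite("pics/fin.png",c)
E
```

```text
up 10.72 [ 0.4 -1.8 74.7] [-0.05  0.54 -0.41] [179.9  -0.4  83.6] 0.0001
high 11.57 [ -0.3   2.2 159.2] [ 1.18 -0.12 -0.74] [179.9  -0.4  83.6] -0.0
away 12.27 [ -0.4 160.1 199.2] [ 0.38 -0.4  -0.16] [-179.9    0.    83.5] -0.0001
clear 13.81 [-208.1  519.2  231.4] [ 0.55  0.48 -0.17] [-180.     0.   153.4] 0.0001
```

View pics/fin.png

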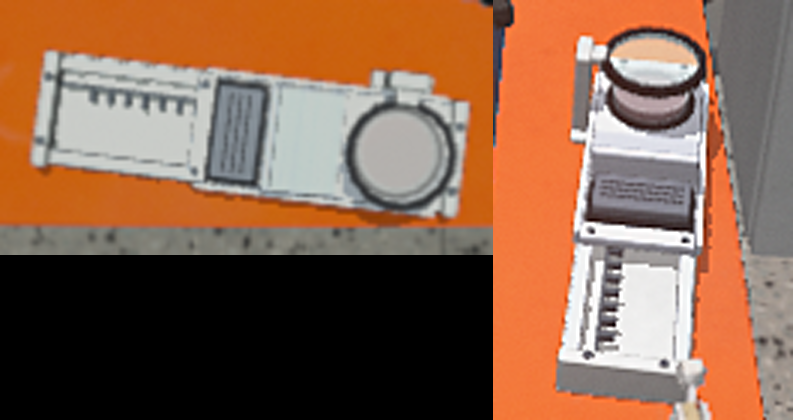

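```bash
python3 - <<'E'
from h import *
def loc(b):
    c,s=np.cos(p[2]),np.sin(p[2]); return ((b[:,:2]-p[:2])@np.array([[c,-s],[s,c]])*1000).round(1)
f=lambda a,k,o:(np.array(a,float)+.5)/k-.5+o
print(loc(back("top",f([(237,133),(399,152)],3.4,[165,205]),[.046]*2)))
# expected side pixels in the composite for key corners, up and down
for z in(.046,.038):
    P=[np.array(w(x,10+y,z-robot.tip_reach)) for x in(36,-36) for y in(18,-18)]
    print(z,((proj("side",P)-[270,160]+.5)*3-.5+[493,0]).round(0).tolist())
E
python3 - <<'E'
import cv2,sys; sys.path.insert(0,'.')
a=cv2.imread("pics/fin.png")[160:250,570:710]; b=cv2.imread("pics/side0.png")[245:285,290:345]
a=cv2.resize(a,(560,360)); b=cv2.resize(b,None,fx=9,fy=9,interpolation=cv2.INTER_CUBIC)[:360]
b=b[:, :235*2] if b.shape[1]>470 else b
import numpy as np; c=np.hstack([a,b]); cv2.imwrite("pics/btn.png",cv2.resize(c,(790,int(c.shape[0]*790/c.shape[1]))))
E
```

```text
[[-0.00e+00  9.80e+00]
 [ 1.00e-01 -1.15e+02]]
0.046 [[590.0, 203.0], [594.0, 171.0], [689.0, 214.0], [691.0, 180.0]]
0.038 [[589.0, 212.0], [594.0, 179.0], [688.0, 222.0], [690.0, 188.0]]
```

View pics/btn.png

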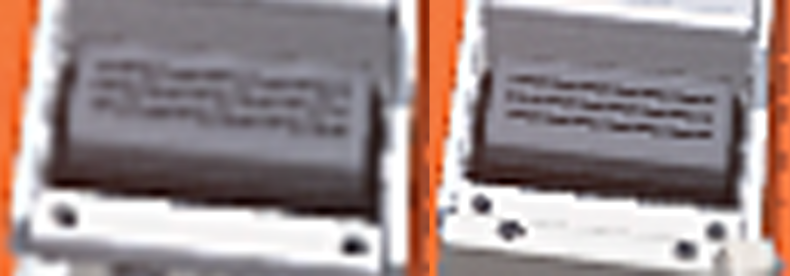

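The key looks the same as at the start, with its dark front side showing, so it is up. The carriage is at the end stop: button at 9.8 mm (10 expected), dish at −115.0 mm.

```bash
python3 -c "
from plant import robot
robot.job_done()"
```

```text
the job is handed in; nothing more can be done
```

The petri dish is under the reading lens, the carriage is locked against the end stop, and the job is handed in at about 14 s on the robot's clock.

**What I did:** With the fingers shut, I pressed the locking button fully down (fingertips at z = 38 mm). I kept it down while pushing the carriage along the rail. It stopped firmly with the fingertips 0.2 mm from where I expected the end stop. I then lifted straight up, moved the arm clear and handed in.

**Last checks:**
- **Position:** In the top picture the button centre is at stage y = 9.8 mm (10 expected). The dish is at −115.0 mm, on the lens axis, and still in its seat.
- **Lock:** In the side picture the button stands as high above the carriage as it did at the start, so it has popped up. I judged this by eye and did not nudge the carriage to test the lock.
- **Other objects:** The planned path stayed well away from the cup, bottle and carton. I did not look at or measure them again at the end.

**Disagreements:**
- My first side-view positions were about 6 mm off the top view along the rail, for the lens too. I put this down to misreading pixels and used the top view, which the press and the end stop then confirmed.
- At the end stop the force readout showed only about 1.5–1.8 N sideways, although the force guard had tripped twice. I relied on the position there.

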